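# Put the thread spools away in the pull-out tray

### The job

Put the three brown thread spools away: drop each one, upright, into the round well of the pulled-out tray that is made for its size, so that it stands on the well's floor. Only when all three are in, push the tray fully home into the thread cabinet. Leave the other things on the bench where they are.

Things in the scene. Friction and masses are not known exactly. Their poses are not given: they have to be found in the camera images.
- spool_wide: the wide brown thread spool with pale wooden ends, standing upright on the bench: a full plain cylinder, 60 mm diameter and 70 mm high, about 160 g. Origin at the centre of its underside, z along its axis. Its lowest 20 mm goes down into the well, so grip it above that.
- spool_medium: the medium brown thread spool with pale wooden ends, standing upright on the bench: a full plain cylinder, 48 mm diameter and 80 mm high, about 110 g. Origin at the centre of its underside, z along its axis. Its lowest 20 mm goes down into the well, so grip it above that.
- spool_slim: the slim brown thread spool with pale wooden ends, standing upright on the bench: a full plain cylinder, 36 mm diameter and 90 mm high, about 70 g. Origin at the centre of its underside, z along its axis. Its lowest 20 mm goes down into the well, so grip it above that.
- well_wide (a point): centre of the floor of the round well for the wide spool, 65 mm diameter, 20 mm deep (floor 14 mm, mouth 34 mm above the bench), second from the tray's right (-y) end, in one row along y. x axis: the direction in which the tray slides shut; z up.
- well_medium (a point): centre of the floor of the round well for the medium spool, 53 mm diameter, 20 mm deep (floor 14 mm, mouth 34 mm above the bench), at the tray's right (-y) end, in one row along y. x axis: the direction in which the tray slides shut; z up.
- well_slim (a point): centre of the floor of the round well for the slim spool, 41 mm diameter, 20 mm deep (floor 14 mm, mouth 34 mm above the bench), at the tray's left (+y) end, in one row along y. x axis: the direction in which the tray slides shut; z up.
- tray (a joint): how far the tray is pulled out of the thread cabinet, m: 0 fully shut, 0.13 at its outer stop; starts at 0.10 to 0.13. About 2 N of friction; stays where left. A row of four places 95 mm apart: from its left end (+y) the slim well, a small fixed black spool (38 mm across, top 94 mm above the bench), the wide well, the medium well.
- pull (a point): middle of the tray's brass pull, a round bar 12 mm thick and 110 mm long along its y axis, 40 mm above the bench, 43 mm in front of the tray's 50 mm high front board. Pushing the bar along its +x axis (into the cabinet) shuts the tray. The pull and wells move with the tray.
- cabinet: the fixed low wooden thread cabinet, 390 mm wide (y), 180 mm deep (x), 128 mm high, opening 116 mm high; a flat card box and a flat tin, fixed on the rear half of its top, reach 140 mm above the bench. Origin on the bench at the middle of its front edge, x pointing into the cabinet, parallel to the pull's x.
- cone: bystander, leave alone: tall white tapered thread cone, 74 mm across the foot, 145 mm high; origin at its underside
- jar: bystander, leave alone: amber glass jar with black lid, 68 mm across, 75 mm high; origin at its underside
- tape: bystander, leave alone: roll of tape lying flat, 100 mm across, 24 mm high; origin at its underside
- awl: bystander, leave alone: awl with dark wooden handle, lying along its x, about 130 mm long, 26 mm thick; origin at its underside
- sander: bystander, leave alone: cork sanding block 100 x 60 x 35 mm; origin at its underside
- brush: bystander, leave alone: brush lying along its x axis, about 200 mm long; origin at its underside
- mallet: bystander, leave alone: mallet lying along its x axis: white head 64 mm thick, dark handle, 240 mm long; origin under the head

How it is judged (in metres and radians):
On the way, in this order (a step that is already met when the one before it is completed fails the run):
1. all three spools stand in their own wells while the tray is still out (30 mm or more) (distance between spool_wide and well_wide below 0.008 m and angle between each of spool_wide, spool_medium, spool_slim's own z axis and vertical below 0.1 rad and distance between spool_medium and well_medium below 0.008 m and distance between spool_slim and well_slim below 0.008 m and value of joint tray above 0.03 m), for 0.2 s.
2. the tray is pushed home with the spools in it (distance between spool_wide and well_wide below 0.008 m and angle between each of spool_wide, spool_medium, spool_slim's own z axis and vertical below 0.1 rad and distance between spool_medium and well_medium below 0.008 m and distance between spool_slim and well_slim below 0.008 m and value of joint tray below 0.008 m), for 0.2 s.
At the end, for the whole second after the job is handed in: Each spool stands at rest on the floor of its own well (origin within 8 mm of the well's floor centre, tilt under 0.1 rad) and the tray is shut to within 8 mm (all of step 2 and linear speed of each of spool_wide, spool_medium, spool_slim below 0.02 m/s); the robot touches nothing.
It fails at once if a bystander (cone, jar, tape, awl, sanding block, brush or mallet) is moved by more than 30 mm (distance of any of cone, jar, tape, awl, sander, brush, mallet from where it was at the start of the episode above 0.03 m).
It also fails if it takes over 72 s, if anything falls off the work surface, if the arm or the gripper's body presses on something with over 40 N, if the wrist force passes 120 N, or if a joint passes its speed limit or range.

### The arm

A 6-joint arm with a two-finger parallel gripper is mounted at the origin on the work surface. World frame = base frame: x ahead of the robot, y to its left, z up, the work surface at z = 0. Lengths are in m, angles in degrees, forces in N, time in s.
With the tool pointing down it reaches from about 0.25 to 0.725 m from the base axis. Payload 9.7 kg.
Tool frame: the origin (TCP) lies midway between the tips of the shut fingers; the grasp point (between the pads) lies 19 mm behind it; z points along the fingers, y is the line along which they close (so a half turn about z gives the same grasp; the last joint's range is limited). The gripper opens to 85 mm and grips with 20 to 120 N. Pads are 22 mm wide; open, the fingers measure 114 mm over their backs; the gripper's body (76 mm by 85 mm) begins 54 mm behind the grasp point. The pads swing forward as they close: fully open they stand 13 mm farther back than shut.
Start: joints at [75.459, 4.979, 10.078, 95.1, 0, 90], TCP at [0.138, 0.532, 0.231] pointing down, gripper open.
Joint ranges: [-179.16, 179.16], [-48.56, 103.87], [-65.8, 70.77], [-126.05, 130.52], [-82.76, 87.17], [-180, 180]. Speed limits (degrees/s): [127.2, 127.2, 147.25, 180, 180, 180].

### API

Orientations are given as [roll, pitch, yaw] about the fixed x, y, z axes, in that order (R = Rz(yaw) Ry(pitch) Rx(roll)).
In Python, from workcell import readout, imaging, bot, spotter gives the robot as it stands.
- The arm moves only by the shell command python3 -m jog 'ROWS' [FORCE]. ROWS is JSON, a list of rows, each an object with "rotation": the turn, a rotation vector about the world's x, y, z in degrees, a list of three; "translation": the shift along the world's x, y, z in mm, a list of three; "grip": the finger opening in mm, from 0 to 85.4. In form: [{"rotation": [wx, wy, wz], "translation": [dx, dy, dz], "grip": grip}, ...]. A call has 1 to 20 rows; each row is the pose to reach, as a shift and turn from the pose commanded when the call began; what a row does not reach only later rows make up. A row lasts 1/10 s, in which the tool goes at most 50 mm and 8.59 degrees, less where a joint would pass 70% of its speed; a pose out of reach is approached as far as the arm can. A call with a gripper value outside its range is refused whole. The fingers move at their own pace and stop on an object; FORCE is the grip in N (left out, the last holds). Time passes only in rows, so rows that repeat a pose let the fingers close. It gives the time, the measured TCP pose, the force, the opening and the grip force at its end, in the units of the state.
- readout.get_obs(): the state, without advancing time (a new reading comes with each control period).
- imaging.camera(name): name is "scene" or "top" or "wrist"; returns (picture, depth): 400x640x3 uint8, red, green, blue; 400x640 float32, m along the optical axis (not along the pixel's ray), 0 where there is no reading.
- imaging.camera_info(name): a dict with "vertical_fov" (degrees; the focal length in pixels is half the picture's height over the tangent of half this angle, whatever the lens; pixels are square), "cx", "cy" (the principal point, pixels), "k1" (the pictures are not rectified: a ray, as slopes to the right and down, at radius r is drawn at 1 + k1 r^2 times it, then the intrinsics apply), "extrinsics" (4x4, takes a point from camera to world coordinates); the wrist camera has in their place "tool_from_camera" (4x4, takes a point from camera to tool coordinates, whose origin is the TCP and whose axes are the flange's). Camera axes: x right, y down, z forward; pixel columns grow to the right and rows downward; lengths in m; the calibration is good to about 2 mm. A picture is of the moment at which its call begins: read the wrist's pose just before it. camera_info takes no time and is no camera call.
- bot.job_done(): hands the job in; it is judged then, once.
Trained networks look in the newest picture that a camera, given by its name, has taken for a name from the list of things; names that differ only in an ending like _2 or _b are one class to them, and where a whole thing is asked for, a point or a joint stands for the part that bears it (a point fixed in the world has none). Each returns a list of dicts, best first, with "confidence" (0 to 1); they miss things now and then, are a little off and sometimes report something else, mostly with a low value. They report only what shows in the picture. A call takes as long as a camera call.
- spotter.spot_in(camera, target): "box" ([centre column, centre row, width, height] in pixels, round what is visible of it).
- spotter.mark_of(camera, target): "uv" ([column, row] in pixels: a listed point, or the origin of a listed thing).
The state is a dict: "time": time; "q": joint angles; "qd": joint speeds; "joint_efforts": joint torques, N m; "ee_pos": TCP position; "tcp_rot": TCP orientation; "wrist_force": force on the tool from outside, world axes, zero at the start; "torque": the same for the moment, N m; "opening": finger opening in m; "grasp_force": force on a finger pad.
Only numpy, scipy, OpenCV 4.12 (cv2) and the standard library are available. Lean on these libraries where they do the work, as an engineer would, in place of code of your own. Each camera call takes 0.05 s, during which the arm holds its last target. There are 200 camera calls.

## Working session

There is one attempt and no reset: what is moved stays moved. The work goes in short steps, Python scripts to look and compute and a shell command to move; the robot and the scene stay as the last step left them, time stands still between calls to the robot, and variables do not carry over. Pictures are saved under pics/ and viewed, at most 10 in all, crops included, and the job is handed in when it is done.

```bash
ls; mkdir -p pics
cat > h.py <<'E'
import numpy as np, cv2
from workcell import readout, imaging, bot, spotter
def intr(n):
    i=imaging.camera_info(n); f=200/np.tan(np.radians(i["vertical_fov"])/2)
    return i,np.array([[f,0,i["cx"]],[0,f,i["cy"]],[0,0,1]])
def ext(n,i):
    if n!="wrist": return np.array(i["extrinsics"])
    o=readout.get_obs(); from scipy.spatial.transform import Rotation as R
    T=np.eye(4); T[:3,3]=o["ee_pos"]; T[:3,:3]=R.from_euler("xyz",o["tcp_rot"]).as_matrix()
    return T@np.array(i["tool_from_camera"])
def slopes(n,uv):
    i,K=intr(n)
    return cv2.undistortPoints(np.array(uv,float).reshape(-1,1,2),K,np.array([i["k1"],0,0,0,0.])).reshape(-1,2)
def on_plane(n,uv,z,E=None):
    i,_=intr(n); E=ext(n,i) if E is None else E
    s=slopes(n,uv); d=np.c_[s,np.ones(len(s))]@E[:3,:3].T
    return E[:3,3]+d*((z-E[2,3])/d[:,2])[:,None]
def cloud(n,depth,E=None):
    i,_=intr(n); E=ext(n,i) if E is None else E
    v,u=np.mgrid[:400,:640]; s=slopes(n,np.c_[u.ravel(),v.ravel()])
    P=np.c_[s,np.ones(len(s))]*depth.reshape(-1,1)
    return (P@E[:3,:3].T+E[:3,3]).reshape(400,640,3)
E
python3 - <<'E'
from h import *
np.set_printoptions(precision=4,suppress=True)
print(readout.get_obs())
for n in ("scene","top"):
    p,d=imaging.camera(n); cv2.imwrite(f"pics/{n}0.png",p[:,:,::-1]); np.save(f"{n}_d.npy",d)
    print(n,np.array(imaging.camera_info(n)["extrinsics"]))
    for t in "spool_wide spool_medium spool_slim well_wide well_medium well_slim pull cabinet cone jar tape awl sander brush mallet".split():
        for m in spotter.mark_of(n,t)[:2]: print(n,t,m, on_plane(n,m["uv"],{"pull":.04}.get(t,.014 if "well" in t else 0))[0])
E
```

```text
pics
{'time': 0.0, 'q': array([75.4573,  5.0116, 10.034 , 95.1   ,  0.0003, 89.9992]), 'qd': array([ 0.006 ,  0.0366,  0.0081, -0.001 , -0.1219,  0.0255]), 'joint_efforts': array([ -0.0013, -52.0397,  46.4792,   0.0165,  -0.0001,  -0.    ]), 'ee_pos': array([0.138 , 0.5322, 0.2306]), 'tcp_rot': array([-179.9224,   -0.0003,  165.458 ]), 'wrist_force': array([-0.5793,  0.2066, -0.2704]), 'torque': array([-0.0517, -0.0084, -0.0162]), 'grasp_force': 0.0, 'opening': 0.08556668791852737}
scene [[ 0.8189  0.3972 -0.4142  1.1007]
 [ 0.5736 -0.5918  0.5664 -0.8127]
 [-0.0201 -0.7015 -0.7124  1.074 ]
 [ 0.      0.      0.      1.    ]]
scene spool_wide {'uv': [311.9, 279.6], 'confidence': 0.59} [ 0.6065 -0.2262  0.    ]
scene spool_wide {'uv': [249.9, 316.8], 'confidence': 0.36} [ 0.546  -0.4044  0.    ]
scene spool_medium {'uv': [250.3, 313.9], 'confidence': 0.55} [ 0.5413 -0.3975  0.    ]
scene spool_medium {'uv': [297.6, 340.3], 'confidence': 0.44} [ 0.6833 -0.3881  0.    ]
scene spool_slim {'uv': [254.3, 259.6], 'confidence': 0.73} [ 0.437  -0.2617  0.    ]
scene spool_slim {'uv': [297.6, 
[... 2040 characters left out ...]
.    ]
top cone {'uv': [286.4, 176.0], 'confidence': 0.74} [0.6251 0.1177 0.    ]
top cone {'uv': [412.8, 160.6], 'confidence': 0.54} [ 0.6885 -0.3726  0.    ]
top jar {'uv': [197.0, 209.9], 'confidence': 0.84} [0.4913 0.4624 0.    ]
top tape {'uv': [430.2, 254.2], 'confidence': 0.74} [ 0.3267 -0.4377  0.    ]
top awl {'uv': [408.6, 237.2], 'confidence': 0.53} [ 0.3915 -0.3548  0.    ]
top sander {'uv': [458.0, 221.2], 'confidence': 0.69} [ 0.454  -0.5464  0.    ]
top sander {'uv': [377.6, 180.1], 'confidence': 0.4} [ 0.6113 -0.2355  0.    ]
top brush {'uv': [219.7, 251.5], 'confidence': 0.95} [0.3319 0.371  0.    ]
top mallet {'uv': [199.5, 170.5], 'confidence': 0.87} [0.6447 0.4565 0.    ]
```

View pics/scene0.png

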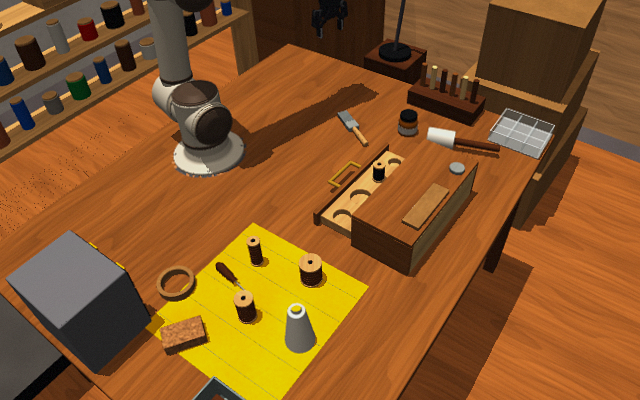

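View pics/top0.png

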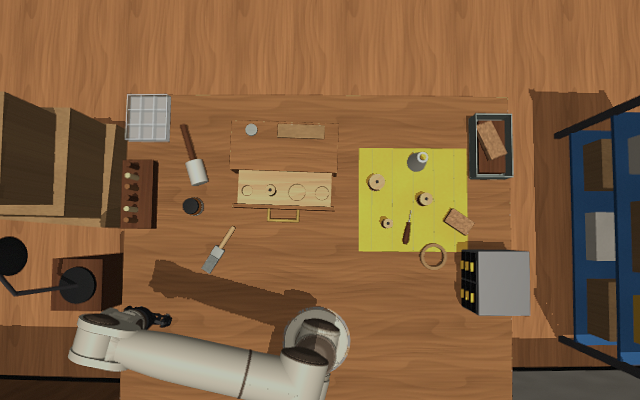

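The scene view shows the slim spool at (254,250), wide at (311,270), medium at (245,305), the pulled-out tray with wells from (395,160) to (340,213), and the pull at (345,175). The top view agrees: wide (375,182), medium (425,199), slim (386,222), with the row of wells along row ~191 and the pull at (283,215). Next I'll refine the positions with depth.

```bash
cat >> h.py <<'E'
def circ(P,c,zlo,zhi,r=.06):
    "centre of top disc of points near c in height band"
    m=(np.hypot(P[...,0]-c[0],P[...,1]-c[1])<r)&(P[...,2]>zlo)&(P[...,2]<zhi)
    q=P[m]
    if len(q)<6: return None
    (x,y),rr=cv2.minEnclosingCircle((q[:,:2]*1000).astype(np.float32))
    return len(q),q.mean(0),(x,y,rr)
E
python3 - <<'E'
from h import *
np.set_printoptions(precision=4,suppress=True)
i=imaging.camera_info("wrist"); print(i)
for n in ("top","scene"):
    P=cloud(n,np.load(n+"_d.npy"))
    for t,c,h in (("wide",(.606,-.22),.07),("med",(.545,-.40),.08),("slim",(.44,-.255),.09)):
        print(n,t,circ(P,c,h-.012,h+.012))
E
```

```text
{'vertical_fov': 71.90541151205625, 'cx': 317.9067094487963, 'cy': 205.49186780112882, 'k1': -0.030961858764885487, 'tool_from_camera': array([[-0.    , -0.9543, -0.2989,  0.0775],
       [ 1.    ,  0.0002, -0.0007,  0.    ],
       [ 0.0007, -0.2989,  0.9543, -0.1418],
       [ 0.    ,  0.    ,  0.    ,  1.    ]])}
top wide (201, array([ 0.5988, -0.2251,  0.0702]), (599.6201782226562, -225.19561767578125, 30.024057388305664))
top med (131, array([ 0.5355, -0.4067,  0.0799]), (537.3153076171875, -407.241455078125, 24.645551681518555))
top slim (72, array([ 0.444 , -0.2636,  0.0909]), (444.4063720703125, -263.2240295410156, 17.355609893798828))
scene wide (393, array([ 0.6036, -0.2258,  0.0688]), (601.2260131835938, -223.09898376464844, 32.417110443115234))
scene med (293, array([ 0.5414, -0.4062,  0.0784]), (539.0943603515625, -405.2241516113281, 24.948139190673828))
scene slim (143, array([ 0.4485, -0.2641,  0.088 ]), (448.3199462890625, -261.7922058105469, 20.09381103515625))
```

```bash
python3 -m jog '[{"rotation":[0,0,0],"translation":[20,-30,30],"grip":85},{"rotation":[0,0,0],"translation":[50,-65,60],"grip":85},{"rotation":[0,0,0],"translation":[80,-100,80],"grip":85},{"rotation":[0,0,0],"translation":[110,-140,90],"grip":85},{"rotation":[0,0,0],"translation":[140,-180,100],"grip":85},{"rotation":[0,0,0],"translation":[170,-220,110],"grip":85},{"rotation":[0,0,0],"translation":[200,-260,120],"grip":85},{"rotation":[0,0,0],"translation":[230,-300,120],"grip":85},{"rotation":[0,0,0],"translation":[260,-340,120],"grip":85},{"rotation":[0,0,0],"translation":[290,-380,120],"grip":85},{"rotation":[0,0,0],"translation":[310,-405,120],"grip":85},{"rotation":[0,0,0],"translation":[310,-405,120],"grip":85},{"rotation":[0,0,0],"translation":[310,-405,120],"grip":85},{"rotation":[0,0,0],"translation":[310,-405,120],"grip":85}]' 40
```

```text
time: 3.0
ee_pos: [0.4477, 0.1279, 0.3515]
tcp_rot: [180.0, 0.0, 165.5]
wrist_force: [-0.2, -0.2, 0.1]
opening: 0.0855
grasp_force: 0.0
```

Run:
```python
from h import *
np.set_printoptions(precision=4,suppress=True)
n="wrist"; i,_=intr(n); E=ext(n,i)
o=readout.get_obs(); print(o["ee_pos"],o["tcp_rot"])
p,d=imaging.camera(n); cv2.imwrite("pics/w1.png",p[:,:,::-1]); np.save("w1_d.npy",d); np.save("w1_E.npy",E)
for t in "well_wide well_medium well_slim pull cabinet".split():
    for m in spotter.mark_of(n,t)[:2]: print(t,m,on_plane(n,m["uv"],{"pull":.04,"cabinet":0}.get(t,.014),E)[0])
P=cloud(n,d,E); np.save("w1_P.npy",P)
for t,c in (("wide",(.549,.0876)),("med",(.554,-.0086)),("slim",(.557,.265))): print(t,circ(P,c,.005,.025,.04))
```

```text
[0.4477 0.1279 0.3515] [179.987    0.0032 165.4847]
well_wide {'uv': [307.4, 232.2], 'confidence': 0.79} [ 0.1525 -0.3301  0.014 ]
well_wide {'uv': [79.8, 270.1], 'confidence': 0.62} [2.4599 3.0115 0.014 ]
well_medium {'uv': [256.7, 239.4], 'confidence': 0.66} [-0.0729 -0.6471  0.014 ]
well_slim {'uv': [405.7, 212.8], 'confidence': 0.8} [ 0.3478 -0.0386  0.014 ]
pull {'uv': [322.7, 172.8], 'confidence': 0.94} [ 0.1398 -0.1125  0.04  ]
cabinet {'uv': [340.9, 255.0], 'confidence': 0.58} [ 0.2755 -0.2828  0.    ]
wide None
med None
slim None
```

View pics/w1.png

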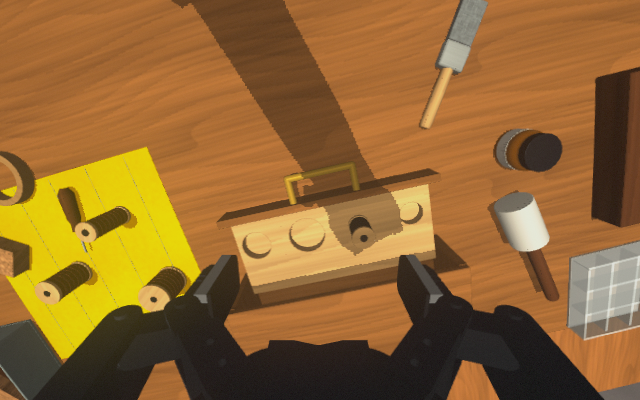

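The wrist view shows the tray ahead of the fingers: medium well at (257,243), wide (307,233), black spool (360,230), slim (411,212), pull at (322,178). The wrong positions came from my Euler conversion, which is missing `degrees`, so I'll fix that.

```bash
sed -i 's/o\["tcp_rot"\])/o["tcp_rot"],degrees=True)/' h.py
python3 - <<'E'
from h import *
np.set_printoptions(precision=4,suppress=True)
n="wrist"; i,_=intr(n); E=ext(n,i); np.save("w1_E.npy",E)
d=np.load("w1_d.npy"); P=cloud(n,d,E)
for t,uv in dict(wide=(307.4,232.2),med=(256.7,239.4),slim=(405.7,212.8),pull=(322.7,172.8),cab=(340.9,255)).items():
    print(t,on_plane(n,uv,{"pull":.04,"cab":0}.get(t,.014),E)[0])
for t,c in (("wide",(.549,.0876)),("med",(.554,-.0086)),("slim",(.557,.265))): print(t,circ(P,c,.005,.025,.04))
for t,c,h in (("wide",(.60,-.225),.07),("med",(.538,-.406),.08),("slim",(.446,-.263),.09),("black",(.55,.18),.094)): print(t,circ(P,c,h-.006,h+.006,.04))
# pull bar & front board
m=(abs(P[...,2]-.046)<.005)&(abs(P[...,0]-.455)<.025)&(abs(P[...,1]-.13)<.08); q=P[m]; print("pull",len(q),q.mean(0),q.min(0),q.max(0))
m=(abs(P[...,2]-.05)<.004)&(abs(P[...,0]-.50)<.02)&(abs(P[...,1]-.13)<.19); q=P[m]; print("board",len(q),q.mean(0),np.polyfit(q[:,1],q[:,0],1),q.min(0),q.max(0))
m=(abs(P[...,2]-.128)<.004)&(P[...,0]>.5)&(abs(P[...,1]-.13)<.3); q=P[m]; print("cab",len(q),q.min(0),q.max(0),cv2.minAreaRect((q[:,:2]*1000).astype(np.float32)))
# well via depth gap below deck: deck mask
m=(abs(P[...,2]-.034)<.006)&(P[...,0]>.48)&(P[...,0]<.64)&(abs(P[...,1]-.13)<.22); print("deck",m.sum(),P[m].min(0),P[m].max(0),cv2.minAreaRect((P[m][:,:2]*1000).astype(np.float32)))
E
```

```text
wide [0.5642 0.0774 0.014 ]
med [ 0.5545 -0.0197  0.014 ]
slim [0.5722 0.2628 0.014 ]
pull [0.4571 0.1336 0.04  ]
cab [0.6338 0.1271 0.    ]
wide (648, array([0.5618, 0.0786, 0.0134]), (563.395263671875, 75.94373321533203, 31.88158416748047))
med (504, array([ 0.5643, -0.0225,  0.0144]), (562.7048950195312, -20.792465209960938, 25.767087936401367))
slim (347, array([0.5724, 0.2708, 0.0144]), (570.1204833984375, 269.0824279785156, 20.359697341918945))
wide (671, array([ 0.5964, -0.2216,  0.0692]), (599.2568359375, -223.24041748046875, 30.256534576416016))
med (491, array([ 0.5357, -0.4011,  0.0793]), (536.9667358398438, -403.9163513183594, 24.92746353149414))
slim (370, array([ 0.4447, -0.2598,  0.0891]), (444.78125, -262.1910400390625, 18.549537658691406))
black (427, array([0.5626, 0.1717, 0.0931]), (563.8029174804688, 171.44651794433594, 19.012008666992188))
pull 651 [0.4571 0.1269 0.0442] [0.4462 0.0663 0.0411] [0.4795 0.1875 0.0472]
board 1916 [0.5029 0.1342 0.0508] [0.0284 0.4991] [ 0.4809 -0.0594  0.046 ] [0.5157 0.3193 0.0537]
cab 9097 [ 0.6239 -0.0734  0.124 ] [0.7726 0.3176 0.1301] ((699.8668212890625, 121.12989807128906), (390.6843566894531, 142.45558166503906), 88.33895874023438)
deck 10229 [ 0.4805 -0.0717  0.0281] [0.64   0.3177 0.0399] ((560.2213134765625, 122.9687271118164), (389.4308166503906, 159.53317260742188), 89.99793243408203)
```

```bash
cat > look.py <<'E'
import sys
from h import *
np.set_printoptions(precision=4,suppress=True)
# args: name x y zlo zhi r_expected(mm)
n="wrist"; i,_=intr(n); E=ext(n,i); o=readout.get_obs(); print(o["time"],o["ee_pos"],o["tcp_rot"])
p,d=imaging.camera(n); P=cloud(n,d,E); k=sys.argv[1]; cv2.imwrite(f"pics/{k}.png",p[:,:,::-1]); np.save(k+"_P.npy",P)
x,y,zl,zh=map(float,sys.argv[2:6]); w=k.startswith("well")
print(circ(P,(x,y),zl,zh,.045))
if w: # rim: edge of deck hole seen from above, circle fit of mask at deck level
    s=slopes(n,[[0,0]]); m=(np.hypot(P[...,0]-x,P[...,1]-y)<.06)
    # every ray's crossing of deck plane z=.034; hole pixels lie deeper than deck by >4mm
    C=E[:3,3]; Q=C+(P-C)*((.034-C[2])/(P[...,2]-C[2]))[...,None]
    g=(np.hypot(Q[...,0]-x,Q[...,1]-y)<.045)&(P[...,2]<.030)&(P[...,2]>.003)
    q=(Q[g][:,:2]*1000).astype(np.float32); print("rim",len(q),q.mean(0),cv2.minEnclosingCircle(q),cv2.fitEllipse(cv2.convexHull(q)))
E
python3 -m jog '[{"rotation":[0,0,5],"translation":[5,30,-20],"grip":85},{"rotation":[0,0,10],"translation":[10,65,-50],"grip":85},{"rotation":[0,0,13],"translation":[15,100,-85],"grip":85},{"rotation":[0,0,13],"translation":[20,130,-115],"grip":85},{"rotation":[0,0,13],"translation":[20,139,-130],"grip":85},{"rotation":[0,0,13],"translation":[20,139,-130],"grip":85},{"rotation":[0,0,13],"translation":[20,139,-130],"grip":85},{"rotation":[0,0,13],"translation":[20,139,-130],"grip":85}]' && python3 look.py well_s .569 .2665 .005 .024
python3 -m jog '[{"rotation":[0,0,0],"translation":[0,-40,0],"grip":85},{"rotation":[0,0,0],"translation":[-2,-85,0],"grip":85},{"rotation":[0,0,0],"translation":[-4,-130,0],"grip":85},{"rotation":[0,0,0],"translation":[-5,-170,0],"grip":85},{"rotation":[0,0,0],"translation":[-5,-190,0],"grip":85},{"rotation":[0,0,0],"translation":[-5,-190,0],"grip":85},{"rotation":[0,0,0],"translation":[-5,-190,0],"grip":85},{"rotation":[0,0,0],"translation":[-5,-190,0],"grip":85}]' && python3 look.py well_w .564 .0765 .005 .024
python3 -m jog '[{"rotation":[0,0,0],"translation":[0,-40,0],"grip":85},{"rotation":[0,0,0],"translation":[-2,-80,0],"grip":85},{"rotation":[0,0,0],"translation":[-3,-95,0],"grip":85},{"rotation":[0,0,0],"translation":[-3,-95,0],"grip":85},{"rotation":[0,0,0],"translation":[-3,-95,0],"grip":85},{"rotation":[0,0,0],"translation":[-3,-95,0],"grip":85}]' && python3 look.py well_m .5615 -.0185 .005 .024
```

```text
time: 4.1
ee_pos: [0.4685, 0.2657, 0.2233]
tcp_rot: [179.9, 0.1, 178.4]
wrist_force: [-0.1, 0.0, 0.7]
opening: 0.085
grasp_force: 0.0
4.1 [0.4685 0.2657 0.2233] [179.9304   0.1332 178.4069]
(553, array([0.5736, 0.2664, 0.0144]), (569.1024780273438, 266.59381103515625, 20.256027221679688))
rim 623 [565.0916 266.5588] ((565.2627563476562, 266.5544128417969), 20.072643280029297) ((565.5532836914062, 266.4985656738281), (38.362159729003906, 40.260440826416016), 1.8398065567016602)
time: 4.95
ee_pos: [0.4632, 0.0768, 0.2218]
tcp_rot: [180.0, 0.0, 178.5]
wrist_force: [0.6, -1.1, 0.3]
opening: 0.0852
grasp_force: 0.0
4.95 [0.4632 0.0768 0.2218] [179.9816   0.0485 178.4675]
(1470, array([0.5676, 0.0766, 0.0139]), (562.4100341796875, 76.54277038574219, 32.56684875488281))
rim 1594 [558.9987  76.7137] ((559.86572265625, 76.49735260009766), 31.99773406982422) ((559.8675537109375, 76.74518585205078), (62.425636291503906, 63.827857971191406), 170.7112579345703)
time: 5.6
ee_pos: [0.4602, -0.0176, 0.2213]
tcp_rot: [180.0, -0.0, 178.5]
wrist_force: [-0.1, -0.4, 0.2]
opening: 0.0847
grasp_force: 0.0
[... 427 characters left out ...]
[:3,3]; Q=C+(P-C)*((.034-C[2])/(P[...,2]-C[2]))[...,None]
look.py:12: RuntimeWarning: invalid value encountered in multiply
  C=E[:3,3]; Q=C+(P-C)*((.034-C[2])/(P[...,2]-C[2]))[...,None]
look.py:12: RuntimeWarning: divide by zero encountered in divide
  C=E[:3,3]; Q=C+(P-C)*((.034-C[2])/(P[...,2]-C[2]))[...,None]
look.py:12: RuntimeWarning: invalid value encountered in multiply
  C=E[:3,3]; Q=C+(P-C)*((.034-C[2])/(P[...,2]-C[2]))[...,None]
look.py:12: RuntimeWarning: divide by zero encountered in divide
  C=E[:3,3]; Q=C+(P-C)*((.034-C[2])/(P[...,2]-C[2]))[...,None]
look.py:12: RuntimeWarning: invalid value encountered in multiply
  C=E[:3,3]; Q=C+(P-C)*((.034-C[2])/(P[...,2]-C[2]))[...,None]
```

Run:
```python
from h import *
from scipy.optimize import least_squares as L
for k,c,r in (("s",(.568,.2666),20.5),("w",(.562,.0765),32.5),("m",(.559,-.0184),26.5)):
    P=np.load(f"well_{k}_P.npy")
    print(k,"black",circ(P,(.564,.1715),.088,.100,.03))
    m=(np.hypot(P[...,0]-c[0],P[...,1]-c[1])<.045)&(P[...,2]>.018)&(P[...,2]<.030); q=P[m]*1000
    f=L(lambda a:np.hypot(q[:,0]-a[0],q[:,1]-a[1])-r,[c[0]*1000,c[1]*1000],loss="soft_l1")
    print("wall",len(q),f.x,np.abs(f.fun).mean())
    # deck boundary: front board back edge and deck x-range at y of well
    m=(abs(P[...,1]-c[1])<.004)&(P[...,0]>.46)&(P[...,0]<.66); q=P[m]; o=np.argsort(q[:,0]); q=q[o]
    b=q[(abs(q[:,2]-.050)<.004)]; print("board x",b[:,0].min(),b[:,0].max())
    m=(abs(P[...,2]-.05)<.004)&(abs(P[...,0]-.5)<.03); print("board slope",np.polyfit(P[m][:,1],P[m][:,0],1))
```

```text
s black (398, array([0.56312771, 0.18157794, 0.09297496]), (563.8679809570312, 174.1754913330078, 18.48050880432129))
wall 137 [566.88353097 266.45786959] 0.2581150629964625
board x 0.5004378381111954 0.514023003626602
board slope [-0.0024314   0.50196186]
w black (212, array([0.56303403, 0.15912006, 0.09278507]), (563.8707885742188, 164.11578369140625, 16.201078414916992))
wall 236 [561.10320553  76.60429828] 0.25948958789859916
board x 0.4671848076770384 0.5076818105891667
board slope [0.00704829 0.50068499]
m black (809, array([0.56233396, 0.17044283, 0.09278212]), (563.3898315429688, 172.0467529296875, 19.71763038635254))
wall 188 [558.31468844 -18.36709466] 0.2452208538614468
board x 0.49179748240743004 0.5054778907343587
board slope [0.00341361 0.50259234]
```

```bash
python3 -m jog '[{"rotation":[0,0,0],"translation":[-15,-35,0],"grip":85},{"rotation":[0,0,0],"translation":[-35,-75,0],"grip":85},{"rotation":[0,0,0],"translation":[-55,-115,0],"grip":85},{"rotation":[0,0,0],"translation":[-75,-155,0],"grip":85},{"rotation":[0,0,0],"translation":[-95,-195,0],"grip":80},{"rotation":[0,0,0],"translation":[-110,-230,0],"grip":70},{"rotation":[0,0,0],"translation":[-115,-245,0],"grip":60},{"rotation":[0,0,0],"translation":[-115,-245,0],"grip":60},{"rotation":[0,0,0],"translation":[-115,-245,0],"grip":60},{"rotation":[0,0,0],"translation":[-115,-245,0],"grip":60}]' && python3 look.py spool_s .4445 -.2625 .083 .097
python3 - <<'E'
from h import *
P=np.load("spool_s_P.npy")
for t,c,h in (("wide",(.60,-.2235),.07),("med",(.537,-.405),.08)): print(t,circ(P,c,h-.006,h+.006,.04))
for a,b in (((.36,-.37),(.51,-.31)),):
    m=(P[...,0]>a[0])&(P[...,0]<b[0])&(P[...,1]>a[1])&(P[...,1]<b[1])&(P[...,2]>.008)&(P[...,2]<.04); q=P[m]; print("awl",len(q),q.min(0),q.max(0))
E
```

```text
time: 6.65
ee_pos: [0.3456, -0.2626, 0.2213]
tcp_rot: [180.0, 0.0, 178.5]
wrist_force: [0.3, 1.9, -0.2]
opening: 0.06
grasp_force: 0.0
6.65 [ 0.3456 -0.2626  0.2213] [179.9827   0.0002 178.547 ]
(719, array([ 0.4431, -0.2625,  0.089 ]), (444.313232421875, -262.568115234375, 18.343164443969727))
wide None
med (113, array([ 0.55087005, -0.41232056,  0.07921972]), (550.506103515625, -413.01422119140625, 11.707201957702637))
awl 765 [ 0.36628595 -0.35528516  0.00997688] [ 0.44183582 -0.32627394  0.02628346]
```

```bash
python3 -m jog '[{"rotation":[0,0,0],"translation":[45,0,-20],"grip":60},{"rotation":[0,0,0],"translation":[90,0,-45],"grip":60},{"rotation":[0,0,0],"translation":[99,0,-70],"grip":60},{"rotation":[0,0,0],"translation":[99,0,-100],"grip":60},{"rotation":[0,0,0],"translation":[99,0,-140],"grip":60},{"rotation":[0,0,0],"translation":[99,0,-175],"grip":60},{"rotation":[0,0,0],"translation":[99,0,-175],"grip":60},{"rotation":[0,0,0],"translation":[99,0,-175],"grip":30},{"rotation":[0,0,0],"translation":[99,0,-175],"grip":30},{"rotation":[0,0,0],"translation":[99,0,-175],"grip":30},{"rotation":[0,0,0],"translation":[99,0,-175],"grip":30},{"rotation":[0,0,0],"translation":[99,0,-175],"grip":30}]' 40
python3 -m jog '[{"rotation":[0,0,0],"translation":[0,0,0],"grip":60},{"rotation":[0,0,0],"translation":[0,0,0],"grip":60},{"rotation":[0,0,0],"translation":[0,0,30],"grip":60},{"rotation":[0,0,0],"translation":[0,0,75],"grip":60},{"rotation":[0,0,0],"translation":[-25,0,115],"grip":60},{"rotation":[0,0,0],"translation":[-60,0,150],"grip":60},{"rotation":[0,0,0],"translation":[-99,0,175],"grip":60},{"rotation":[0,0,0],"translation":[-99,0,175],"grip":60},{"rotation":[0,0,0],"translation":[-99,0,175],"grip":60},{"rotation":[0,0,0],"translation":[-99,0,175],"grip":60}]' && python3 look.py spool_s2 .4445 -.2625 .083 .097
```

```text
time: 7.9
ee_pos: [0.4453, -0.2641, 0.0485]
tcp_rot: [-179.9, 0.2, 178.5]
wrist_force: [0.4, 1.6, 7.5]
opening: 0.0351
grasp_force: 40.8
time: 8.9
ee_pos: [0.3454, -0.2636, 0.2204]
tcp_rot: [180.0, -0.0, 178.5]
wrist_force: [0.4, 0.0, -0.3]
opening: 0.0602
grasp_force: 0.0
8.9 [ 0.3454 -0.2636  0.2204] [179.9629  -0.0414 178.4576]
(726, array([ 0.4432, -0.2636,  0.089 ]), (444.87933349609375, -263.5394592285156, 18.38593292236328))
```

```bash
python3 -m jog '[{"rotation":[0,0,0],"translation":[45,0,-20],"grip":60},{"rotation":[0,0,0],"translation":[90,0,-45],"grip":60},{"rotation":[0,0,0],"translation":[99,0,-70],"grip":60},{"rotation":[0,0,0],"translation":[99,0,-110],"grip":60},{"rotation":[0,0,0],"translation":[99,0,-150],"grip":60},{"rotation":[0,0,0],"translation":[99,0,-175],"grip":60},{"rotation":[0,0,0],"translation":[99,0,-175],"grip":60},{"rotation":[0,0,0],"translation":[99,0,-175],"grip":60},{"rotation":[0,0,0],"translation":[99,0,-175],"grip":30},{"rotation":[0,0,0],"translation":[99,0,-175],"grip":30},{"rotation":[0,0,0],"translation":[99,0,-175],"grip":30},{"rotation":[0,0,0],"translation":[99,0,-175],"grip":30},{"rotation":[0,0,0],"translation":[99,0,-175],"grip":30}]' 40
python3 -m jog '[{"rotation":[0,0,0],"translation":[0,0,20],"grip":30},{"rotation":[0,0,0],"translation":[0,0,60],"grip":30},{"rotation":[0,0,0],"translation":[0,0,105],"grip":30},{"rotation":[0,0,0],"translation":[5,15,140],"grip":30},{"rotation":[0,0,0],"translation":[15,50,155],"grip":30},{"rotation":[0,0,0],"translation":[25,95,155],"grip":30},{"rotation":[0,0,0],"translation":[36,140,155],"grip":30},{"rotation":[0,0,0],"translation":[46,185,155],"grip":30},{"rotation":[0,0,0],"translation":[56,230,155],"grip":30},{"rotation":[0,0,0],"translation":[66,275,155],"grip":30},{"rotation":[0,0,0],"translation":[76,320,155],"grip":30},{"rotation":[0,0,0],"translation":[86,365,155],"grip":30},{"rotation":[0,0,0],"translation":[96,410,155],"grip":30},{"rotation":[0,0,0],"translation":[108,455,155],"grip":30},{"rotation":[0,0,0],"translation":[116,495,155],"grip":30},{"rotation":[0,0,0],"translation":[122,520,155],"grip":30},{"rotation":[0,0,0],"translation":[122,529,155],"grip":30},{"rotation":[0,0,0],"translation":[122,529,155],"grip":30},{"rotation":[0,0,0],"translation":[122,529,155],"grip":30},{"rotation":[0,0,0],"translation":[122,529,155],"grip":30}]'
```

```text
time: 10.25
ee_pos: [0.4451, -0.2641, 0.048]
tcp_rot: [-179.9, 0.2, 178.5]
wrist_force: [0.6, 1.8, 6.7]
opening: 0.0352
grasp_force: 39.7
time: 12.25
ee_pos: [0.5661, 0.2641, 0.2018]
tcp_rot: [180.0, 0.0, 178.4]
wrist_force: [0.8, -0.6, -0.5]
opening: 0.035
grasp_force: 40.1
```

```bash
python3 -m jog '[{"rotation":[0,0,0],"translation":[1,2,-30],"grip":30},{"rotation":[0,0,0],"translation":[1,2,-70],"grip":30},{"rotation":[0,0,0],"translation":[1,2,-90],"grip":30},{"rotation":[0,0,0],"translation":[1,2,-90],"grip":30},{"rotation":[0,0,0],"translation":[1,2,-90],"grip":30},{"rotation":[0,0,0],"translation":[1,2,-90],"grip":30}]'
python3 - <<'E'
from h import *
for _ in range(4):
    o=readout.get_obs(); print(o["ee_pos"],o["tcp_rot"]); p,d=imaging.camera("wrist")
cv2.imwrite("pics/h1.png",p[:,:,::-1])
print(spotter.mark_of("wrist","spool_slim"),spotter.mark_of("wrist","well_slim"))
n="wrist"; P=cloud(n,d); np.save("h1_P.npy",P)
print(circ(P,(.567,.266),.135,.16,.04))
E
```

```text
time: 12.85
ee_pos: [0.5679, 0.2673, 0.1135]
tcp_rot: [179.9, 0.1, 178.4]
wrist_force: [0.1, 0.2, -0.3]
opening: 0.035
grasp_force: 40.1
[0.56792908 0.26730185 0.11354541] [1.79924720e+02 1.48963179e-01 1.78426433e+02]
[0.56795932 0.26745005 0.11347467] [1.79923536e+02 1.55915584e-01 1.78436437e+02]
[0.56789011 0.26749948 0.11321939] [1.79929365e+02 1.42070145e-01 1.78441258e+02]
[0.5677461  0.26752617 0.11285403] [1.79941755e+02 1.16816060e-01 1.78446043e+02]
[{'uv': [316.6, 226.3], 'confidence': 0.59}] [{'uv': [313.5, 208.0], 'confidence': 0.79}]
(7641, array([0.5618779 , 0.26762447, 0.15081972]), (559.3052978515625, 266.7440490722656, 38.748722076416016))
```

View pics/h1.png

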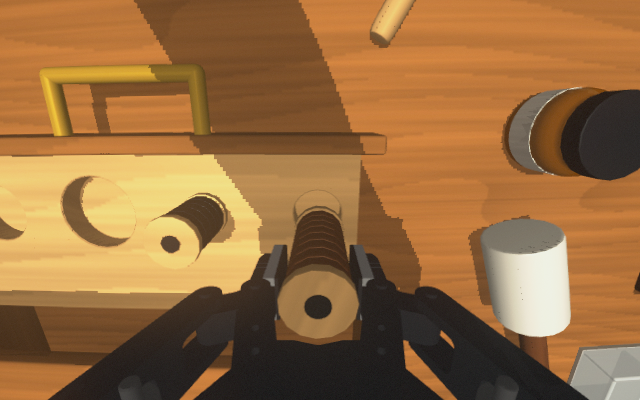

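The held slim spool (its top at (318,308)) hangs over the slim well, whose rim shows at (317,207), between the two pads. Now I'll fit both.

Run:
```python
from h import *
from scipy.optimize import least_squares as L
P=np.load("h1_P.npy")
v,u=np.mgrid[:400,:640]; m=(np.hypot(u-318,v-306)<42); q=P[m]; print(np.percentile(q[:,2],[5,50,95]))
m&=(abs(P[...,2]-np.median(q[:,2]))<.003)&(abs(P[...,0]-.567)<.03)
mm=cv2.morphologyEx(m.astype(np.uint8),cv2.MORPH_OPEN,np.ones((5,5)))>0
print("spool top",cv2.minEnclosingCircle((P[mm][:,:2]*1000).astype(np.float32)),P[mm].mean(0),mm.sum())
m=(v<225)&(v>180)&(abs(u-317)<30)&(P[...,2]<.030)&(P[...,2]>.004)
C=ext("wrist",intr("wrist")[0])[:3,3]; Q=C+(P-C)*((.034-C[2])/(P[...,2]-C[2]))[...,None]
q=Q[m]*1000; print("hole",len(q),q.min(0),q.max(0),"mid y",(q[:,1].min()+q[:,1].max())/2,"x from near rim",q[:,0].min()+20.5)
```

```text
[-0.00205105  0.15294687  0.15434944]
spool top ((567.0743408203125, 267.3592834472656), 18.419401168823242) [0.56534826 0.26764526 0.15303232] 4472
hole 717 [545.3820933  246.76724959  34.        ] [572.03446332 286.35467541  34.        ] mid y 266.56096249955147 x from near rim 565.8820933008948<stdin>:9: RuntimeWarning: divide by zero encountered in divide
<stdin>:9: RuntimeWarning: invalid value encountered in multiply
```

```bash
python3 -m jog '[{"rotation":[0,0,0],"translation":[-0.5,-1,-10],"grip":30},{"rotation":[0,0,0],"translation":[-0.5,-1,-20],"grip":30},{"rotation":[0,0,0],"translation":[-0.5,-1,-20],"grip":30},{"rotation":[0,0,0],"translation":[-0.5,-1,-28],"grip":30},{"rotation":[0,0,0],"translation":[-0.5,-1,-34],"grip":30},{"rotation":[0,0,0],"translation":[-0.5,-1,-40],"grip":30},{"rotation":[0,0,0],"translation":[-0.5,-1,-40],"grip":30},{"rotation":[0,0,0],"translation":[-0.5,-1,-40],"grip":30}]'
```

```text
time: 13.95
ee_pos: [0.5666, 0.2664, 0.0713]
tcp_rot: [-180.0, -0.0, 178.5]
wrist_force: [1.2, -0.4, 0.1]
opening: 0.0352
grasp_force: 40.1
```

```bash
python3 -m jog '[{"rotation":[0,0,0],"translation":[0,0,-5],"grip":30},{"rotation":[0,0,0],"translation":[0,0,-8],"grip":30},{"rotation":[0,0,0],"translation":[0,0,-8],"grip":30},{"rotation":[0,0,0],"translation":[0,0,-8],"grip":30}]'; python3 -m jog '[{"rotation":[0,0,0],"translation":[0,0,0],"grip":40},{"rotation":[0,0,0],"translation":[0,0,0],"grip":55},{"rotation":[0,0,0],"translation":[0,0,0],"grip":55},{"rotation":[0,0,0],"translation":[0,0,0],"grip":55},{"rotation":[0,0,0],"translation":[0,0,40],"grip":55},{"rotation":[0,0,0],"translation":[0,0,85],"grip":55},{"rotation":[0,0,0],"translation":[-10,-10,130],"grip":60},{"rotation":[0,0,0],"translation":[-30,-30,160],"grip":75},{"rotation":[0,0,0],"translation":[-60,-60,165],"grip":75},{"rotation":[0,0,0],"translation":[-65,-65,165],"grip":75},{"rotation":[0,0,0],"translation":[-65,-65,165],"grip":75}]'; python3 look.py chk_s .567 .2665 .096 .112
```

```text
time: 14.35
ee_pos: [0.5665, 0.2663, 0.0632]
tcp_rot: [-180.0, -0.0, 178.5]
wrist_force: [-0.8, 0.2, -0.4]
opening: 0.0352
grasp_force: 40.1
time: 15.45
ee_pos: [0.5012, 0.2008, 0.2292]
tcp_rot: [180.0, 0.1, 178.4]
wrist_force: [0.3, 0.8, 0.4]
opening: 0.0751
grasp_force: 0.0
15.45 [0.5012 0.2008 0.2292] [179.9583   0.0935 178.4117]
(693, array([0.5638, 0.2642, 0.103 ]), (565.85107421875, 266.36669921875, 18.135475158691406))
```

```bash
python3 -m jog '[{"rotation":[0,0,0],"translation":[0,-35,0],"grip":80},{"rotation":[0,0,0],"translation":[0,-80,0],"grip":82},{"rotation":[0,0,0],"translation":[0,-125,0],"grip":82},{"rotation":[0,0,0],"translation":[0,-170,0],"grip":82},{"rotation":[0,0,0],"translation":[0,-215,0],"grip":82},{"rotation":[0,0,0],"translation":[0,-260,0],"grip":82},{"rotation":[0,0,0],"translation":[0,-305,0],"grip":82},{"rotation":[0,0,0],"translation":[0,-350,0],"grip":82},{"rotation":[0,0,0],"translation":[0,-395,0],"grip":82},{"rotation":[0,0,0],"translation":[0,-424,-8],"grip":82},{"rotation":[0,0,0],"translation":[0,-424,-8],"grip":82},{"rotation":[0,0,0],"translation":[0,-424,-8],"grip":82},{"rotation":[0,0,0],"translation":[0,-424,-8],"grip":82},{"rotation":[0,0,0],"translation":[0,-424,-8],"grip":82}]'; python3 look.py spool_w .599 -.2235 .063 .077
```

```text
time: 16.9
ee_pos: [0.5021, -0.2216, 0.2204]
tcp_rot: [180.0, 0.0, 178.6]
wrist_force: [0.1, 0.5, -0.1]
opening: 0.0821
grasp_force: 0.0
16.9 [ 0.5021 -0.2216  0.2204] [179.995    0.0142 178.5536]
(1755, array([ 0.5981, -0.2238,  0.0691]), (599.8862915039062, -224.2298583984375, 30.35837173461914))
```

```bash
python3 -m jog '[{"rotation":[0,0,0],"translation":[45,-1,-20],"grip":82},{"rotation":[0,0,0],"translation":[85,-2,-55],"grip":82},{"rotation":[0,0,0],"translation":[97.5,-2.5,-90],"grip":82},{"rotation":[0,0,0],"translation":[97.5,-2.5,-110],"grip":82},{"rotation":[0,0,0],"translation":[97.5,-2.5,-110],"grip":82},{"rotation":[0,0,0],"translation":[97.5,-2.5,-140],"grip":82},{"rotation":[0,0,0],"translation":[97.5,-2.5,-175],"grip":82},{"rotation":[0,0,0],"translation":[97.5,-2.5,-192],"grip":82},{"rotation":[0,0,0],"translation":[97.5,-2.5,-192],"grip":82},{"rotation":[0,0,0],"translation":[97.5,-2.5,-192],"grip":82},{"rotation":[0,0,0],"translation":[97.5,-2.5,-192],"grip":55},{"rotation":[0,0,0],"translation":[97.5,-2.5,-192],"grip":55},{"rotation":[0,0,0],"translation":[97.5,-2.5,-192],"grip":55},{"rotation":[0,0,0],"translation":[97.5,-2.5,-192],"grip":55},{"rotation":[0,0,0],"translation":[97.5,-2.5,-192],"grip":55}]' 50
```

```text
time: 18.45
ee_pos: [0.6003, -0.2254, 0.0309]
tcp_rot: [-180.0, 0.2, 178.5]
wrist_force: [-0.3, 1.3, 5.9]
opening: 0.059
grasp_force: 54.2
```

```bash
python3 -m jog '[{"rotation":[0,0,0],"translation":[0,0,20],"grip":55},{"rotation":[0,0,0],"translation":[0,0,60],"grip":55},{"rotation":[0,0,0],"translation":[-2,5,105],"grip":55},{"rotation":[0,0,0],"translation":[-10,30,135],"grip":55},{"rotation":[0,0,0],"translation":[-20,70,140],"grip":55},{"rotation":[0,0,0],"translation":[-30,115,140],"grip":55},{"rotation":[0,0,0],"translation":[-36,160,140],"grip":55},{"rotation":[0,0,0],"translation":[-38,205,140],"grip":55},{"rotation":[0,0,0],"translation":[-39,250,130],"grip":55},{"rotation":[0,0,0],"translation":[-39,285,110],"grip":55},{"rotation":[0,0,0],"translation":[-39,300,85],"grip":55},{"rotation":[0,0,0],"translation":[-39,301,70],"grip":55},{"rotation":[0,0,0],"translation":[-39,301,70],"grip":55},{"rotation":[0,0,0],"translation":[-39,301,70],"grip":55},{"rotation":[0,0,0],"translation":[-39,301,70],"grip":55},{"rotation":[0,0,0],"translation":[-39,301,70],"grip":55}]'
cat > held.py <<'E'
import sys
from h import *
n="wrist"; i,_=intr(n)
for _ in range(3): imaging.camera(n)
o=readout.get_obs(); E=ext(n,i); print(o["ee_pos"],o["tcp_rot"])
p,d=imaging.camera(n); k=sys.argv[1]; cv2.imwrite(f"pics/{k}.png",p[:,:,::-1]); P=cloud(n,d,E); np.save(k+"_P.npy",P)
wx,wy,wr,sr,h=map(float,sys.argv[2:7]); x,y,z=o["ee_pos"]
# top of held spool: highest flat patch near the tool axis
m=(np.hypot(P[...,0]-x,P[...,1]-y)<sr/1000+.003)&(P[...,2]>z+.02)&(P[...,2]<z+.06)
zt=np.median(P[m][:,2]); m&=abs(P[...,2]-zt)<.003
mm=cv2.morphologyEx(m.astype(np.uint8),cv2.MORPH_OPEN,np.ones((5,5)))>0
print("top",zt,"bottom",zt-h,mm.sum(),cv2.minEnclosingCircle((P[mm][:,:2]*1000).astype(np.float32)))
C=E[:3,3]; d_=P[...,2]-C[2]; d_[d_==0]=-1e-6; Q=C+(P-C)*((.034-C[2])/d_)[...,None]
m=(np.hypot(Q[...,0]*1000-wx,Q[...,1]*1000-wy)<wr+5)&(P[...,2]<.030)&(P[...,2]>.004); q=Q[m]*1000
print("hole",len(q),q.min(0),q.max(0),"mid y",(q[:,1].min()+q[:,1].max())/2,"x from near rim",q[:,0].min()+wr)
E
python3 held.py h2 561.1 76.6 32.5 30 .07
```

```text
time: 20.05
ee_pos: [0.5608, 0.0751, 0.0996]
tcp_rot: [180.0, 0.1, 178.4]
wrist_force: [-0.2, 0.3, -2.1]
opening: 0.0586
grasp_force: 54.5
[0.56042866 0.07549333 0.09891114] [1.79992544e+02 5.26245191e-02 1.78420159e+02]
top 0.13711504434271093 bottom 0.06711504434271093 11459 ((558.334716796875, 75.45730590820312), 31.869739532470703)
hole 1025 [528.83038233  46.58049468  34.        ] [562.50260005 108.52016163  34.        ] mid y 77.55032815330279 x from near rim 561.3303823322603
```

```bash
python3 -m jog '[{"rotation":[0,0,0],"translation":[1,1.2,-10],"grip":55},{"rotation":[0,0,0],"translation":[1,1.2,-25],"grip":55},{"rotation":[0,0,0],"translation":[1,1.2,-25],"grip":55},{"rotation":[0,0,0],"translation":[1,1.2,-25],"grip":55},{"rotation":[0,0,0],"translation":[1,1.2,-32],"grip":55},{"rotation":[0,0,0],"translation":[1,1.2,-38],"grip":55},{"rotation":[0,0,0],"translation":[1,1.2,-44],"grip":55},{"rotation":[0,0,0],"translation":[1,1.2,-44],"grip":55},{"rotation":[0,0,0],"translation":[1,1.2,-44],"grip":55}]'
```

```text
time: 21.15
ee_pos: [0.561, 0.0771, 0.0542]
tcp_rot: [-180.0, -0.0, 178.5]
wrist_force: [0.2, 0.1, -1.3]
opening: 0.0589
grasp_force: 54.5
```

```bash
python3 -m jog '[{"rotation":[0,0,0],"translation":[0,0,-4],"grip":55},{"rotation":[0,0,0],"translation":[0,0,-7],"grip":55},{"rotation":[0,0,0],"translation":[0,0,-7],"grip":55},{"rotation":[0,0,0],"translation":[0,0,-7],"grip":55}]'; python3 -m jog '[{"rotation":[0,0,0],"translation":[0,0,0],"grip":65},{"rotation":[0,0,0],"translation":[0,0,0],"grip":74},{"rotation":[0,0,0],"translation":[0,0,0],"grip":74},{"rotation":[0,0,0],"translation":[0,0,0],"grip":74},{"rotation":[0,0,0],"translation":[0,0,40],"grip":74},{"rotation":[0,0,0],"translation":[0,0,85],"grip":74},{"rotation":[0,0,0],"translation":[-10,-10,130],"grip":74},{"rotation":[0,0,0],"translation":[-35,-35,165],"grip":74},{"rotation":[0,0,0],"translation":[-65,-65,175],"grip":74},{"rotation":[0,0,0],"translation":[-70,-70,175],"grip":74},{"rotation":[0,0,0],"translation":[-70,-70,175],"grip":74}]'; python3 look.py chk_w .561 .0766 .076 .092
```

```text
time: 21.55
ee_pos: [0.561, 0.0771, 0.0472]
tcp_rot: [-180.0, -0.0, 178.5]
wrist_force: [0.5, -0.1, -1.3]
opening: 0.0589
grasp_force: 54.5
time: 22.65
ee_pos: [0.4909, 0.0064, 0.223]
tcp_rot: [180.0, 0.1, 178.4]
wrist_force: [-0.8, -0.1, 0.2]
opening: 0.0739
grasp_force: 0.0
22.65 [0.4909 0.0064 0.223 ] [179.992    0.1041 178.371 ]
(1650, array([0.5559, 0.0729, 0.083 ]), (560.288330078125, 76.58578491210938, 30.04202651977539))
```

Wide is seated (top at 83 mm). Now the medium spool.

```bash
python3 -m jog '[{"rotation":[0,0,0],"translation":[-4,-35,0],"grip":70},{"rotation":[0,0,0],"translation":[-10,-80,0],"grip":70},{"rotation":[0,0,0],"translation":[-16,-125,0],"grip":70},{"rotation":[0,0,0],"translation":[-22,-170,0],"grip":70},{"rotation":[0,0,0],"translation":[-28,-215,0],"grip":70},{"rotation":[0,0,0],"translation":[-34,-260,0],"grip":70},{"rotation":[0,0,0],"translation":[-40,-305,0],"grip":70},{"rotation":[0,0,0],"translation":[-46,-350,0],"grip":70},{"rotation":[0,0,0],"translation":[-52,-395,0],"grip":70},{"rotation":[0,0,0],"translation":[-54,-411,0],"grip":70},{"rotation":[0,0,0],"translation":[-54,-411,0],"grip":70},{"rotation":[0,0,0],"translation":[-54,-411,0],"grip":70},{"rotation":[0,0,0],"translation":[-54,-411,0],"grip":70},{"rotation":[0,0,0],"translation":[-54,-411,0],"grip":70}]'; python3 look.py spool_m .537 -.405 .073 .087
```

```text
time: 24.1
ee_pos: [0.4377, -0.4027, 0.2225]
tcp_rot: [-180.0, 0.0, 178.6]
wrist_force: [-0.5, 0.1, -1.4]
opening: 0.07
grasp_force: 0.0
24.1 [ 0.4377 -0.4027  0.2225] [-179.9945    0.0152  178.5561]
(1179, array([ 0.5347, -0.4056,  0.079 ]), (536.146728515625, -405.70196533203125, 24.28533363342285))
```

```bash
python3 -m jog '[{"rotation":[0,0,0],"translation":[45,-1,-20],"grip":70},{"rotation":[0,0,0],"translation":[85,-2,-50],"grip":70},{"rotation":[0,0,0],"translation":[98,-2.5,-80],"grip":70},{"rotation":[0,0,0],"translation":[98,-2.5,-100],"grip":70},{"rotation":[0,0,0],"translation":[98,-2.5,-100],"grip":70},{"rotation":[0,0,0],"translation":[98,-2.5,-130],"grip":70},{"rotation":[0,0,0],"translation":[98,-2.5,-165],"grip":70},{"rotation":[0,0,0],"translation":[98,-2.5,-184],"grip":70},{"rotation":[0,0,0],"translation":[98,-2.5,-184],"grip":70},{"rotation":[0,0,0],"translation":[98,-2.5,-184],"grip":70},{"rotation":[0,0,0],"translation":[98,-2.5,-184],"grip":42},{"rotation":[0,0,0],"translation":[98,-2.5,-184],"grip":42},{"rotation":[0,0,0],"translation":[98,-2.5,-184],"grip":42},{"rotation":[0,0,0],"translation":[98,-2.5,-184],"grip":42},{"rotation":[0,0,0],"translation":[98,-2.5,-184],"grip":42}]' 45
```

```text
time: 25.65
ee_pos: [0.536, -0.407, 0.041]
tcp_rot: [-179.9, 0.2, 178.5]
wrist_force: [-0.1, 1.7, 6.5]
opening: 0.0471
grasp_force: 45.5
```

```bash
python3 -m jog '[{"rotation":[0,0,0],"translation":[0,0,20],"grip":42},{"rotation":[0,0,0],"translation":[0,0,60],"grip":42},{"rotation":[0,0,0],"translation":[0,5,105],"grip":42},{"rotation":[0,0,0],"translation":[2,30,135],"grip":42},{"rotation":[0,0,0],"translation":[4,70,140],"grip":42},{"rotation":[0,0,0],"translation":[7,115,140],"grip":42},{"rotation":[0,0,0],"translation":[10,160,140],"grip":42},{"rotation":[0,0,0],"translation":[13,205,140],"grip":42},{"rotation":[0,0,0],"translation":[16,250,140],"grip":42},{"rotation":[0,0,0],"translation":[19,295,135],"grip":42},{"rotation":[0,0,0],"translation":[21,340,120],"grip":42},{"rotation":[0,0,0],"translation":[22,372,95],"grip":42},{"rotation":[0,0,0],"translation":[22,385,70],"grip":42},{"rotation":[0,0,0],"translation":[22,387,70],"grip":42},{"rotation":[0,0,0],"translation":[22,387,70],"grip":42},{"rotation":[0,0,0],"translation":[22,387,70],"grip":42},{"rotation":[0,0,0],"translation":[22,387,70],"grip":42}]';python3 held.py h3 558.3 -18.4 26.5 24 .08
```

```text
time: 27.35
ee_pos: [0.5579, -0.0205, 0.11]
tcp_rot: [-180.0, 0.1, 178.4]
wrist_force: [0.6, 0.7, -1.4]
opening: 0.0468
grasp_force: 46.7
[ 0.5574475  -0.02012874  0.10907027] [-1.79998089e+02  6.31624417e-02  1.78396022e+02]
top 0.14730669222057577 bottom 0.06730669222057577 7919 ((555.1503295898438, -20.009719848632812), 26.196807861328125)
hole 891 [531.54690285 -44.04113254  34.        ] [562.35155342   7.63157917  34.        ] mid y -18.20477668906307 x from near rim 558.0469028495373
```

```bash
python3 -m jog '[{"rotation":[0,0,0],"translation":[0.7,1.6,-10],"grip":42},{"rotation":[0,0,0],"translation":[0.7,1.6,-25],"grip":42},{"rotation":[0,0,0],"translation":[0.7,1.6,-25],"grip":42},{"rotation":[0,0,0],"translation":[0.7,1.6,-25],"grip":42},{"rotation":[0,0,0],"translation":[0.7,1.6,-32],"grip":42},{"rotation":[0,0,0],"translation":[0.7,1.6,-38],"grip":42},{"rotation":[0,0,0],"translation":[0.7,1.6,-44],"grip":42},{"rotation":[0,0,0],"translation":[0.7,1.6,-44],"grip":42},{"rotation":[0,0,0],"translation":[0.7,1.6,-44],"grip":42}]'
```

```text
time: 28.45
ee_pos: [0.5577, -0.0178, 0.0642]
tcp_rot: [-180.0, -0.0, 178.5]
wrist_force: [0.7, 0.4, -1.7]
opening: 0.0472
grasp_force: 46.7
```

```bash
python3 -m jog '[{"rotation":[0,0,0],"translation":[0,0,-4],"grip":42},{"rotation":[0,0,0],"translation":[0,0,-7],"grip":42},{"rotation":[0,0,0],"translation":[0,0,-7],"grip":42},{"rotation":[0,0,0],"translation":[0,0,-7],"grip":42}]'; python3 -m jog '[{"rotation":[0,0,0],"translation":[0,0,0],"grip":52},{"rotation":[0,0,0],"translation":[0,0,0],"grip":62},{"rotation":[0,0,0],"translation":[0,0,0],"grip":62},{"rotation":[0,0,0],"translation":[0,0,0],"grip":62},{"rotation":[0,0,0],"translation":[0,0,40],"grip":62},{"rotation":[0,0,0],"translation":[0,0,85],"grip":62},{"rotation":[0,0,0],"translation":[-10,10,130],"grip":40},{"rotation":[0,0,0],"translation":[-45,30,155],"grip":20},{"rotation":[0,0,0],"translation":[-85,55,155],"grip":0},{"rotation":[0,0,0],"translation":[-120,80,155],"grip":0},{"rotation":[0,0,0],"translation":[-150,110,155],"grip":0},{"rotation":[0,0,0],"translation":[-160,140,155],"grip":0},{"rotation":[0,0,0],"translation":[-160,143,155],"grip":0},{"rotation":[0,0,0],"translation":[-160,143,155],"grip":0},{"rotation":[0,0,0],"translation":[-160,143,155],"grip":0}]'; python3 look.py chk_m .558 -.0184 .086 .102
python3 - <<'E'
from h import *
P=np.load("chk_m_P.npy")
for c,z in (((.567,.2665),.104),((.561,.0766),.084),((.558,-.0184),.094)): print(circ(P,c,z-.006,z+.006,.04))
m=(abs(P[...,2]-.044)<.005)&(P[...,0]>.43)&(P[...,0]<.475)&(abs(P[...,1]-.13)<.08); q=P[m]; print("pull",len(q),q.mean(0),q.min(0),q.max(0),np.median(q,0))
E
```

```text
time: 28.85
ee_pos: [0.5577, -0.0178, 0.0572]
tcp_rot: [180.0, -0.0, 178.5]
wrist_force: [-0.5, -0.7, -0.9]
opening: 0.0472
grasp_force: 46.7
time: 30.35
ee_pos: [0.3981, 0.1248, 0.2123]
tcp_rot: [-180.0, 0.0, 178.5]
wrist_force: [0.1, 0.0, 0.6]
opening: 0.0003
grasp_force: 0.0
30.35 [0.3981 0.1248 0.2123] [-179.9834    0.002   178.4529]
None
None
None
None
pull 1147 [0.45494521 0.1271041  0.04376949] [0.44587108 0.06631235 0.0391585 ] [0.47498437 0.18775439 0.0472579 ] [0.45300763 0.12819892 0.04415838]
```

View pics/chk_m.png

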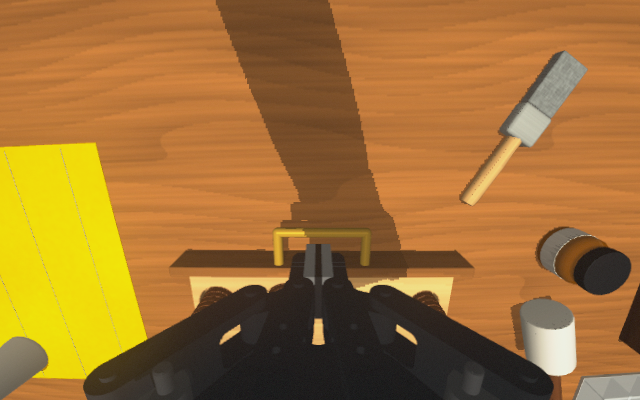

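The view shows the closed fingers over the pull, whose bar sits at row 232, columns 275–368. The fingers hide the spools, so I'll check all three with the fixed cameras before pushing.

```bash
python3 -m jog '[{"rotation":[0,0,0],"translation":[-10,1,-45],"grip":0},{"rotation":[0,0,0],"translation":[-12,2,-90],"grip":0},{"rotation":[0,0,0],"translation":[-12,2,-135],"grip":0},{"rotation":[0,0,0],"translation":[-12,2,-170],"grip":0},{"rotation":[0,0,0],"translation":[-12,2,-184],"grip":0},{"rotation":[0,0,0],"translation":[-12,2,-184],"grip":0},{"rotation":[0,0,0],"translation":[-12,2,-184],"grip":0}]'
python3 - <<'E'
from h import *
for n in ("top","scene"):
    p,d=imaging.camera(n); P=cloud(n,d); cv2.imwrite(f"pics/{n}1.png",p[:,:,::-1])
    for c,z in (((.567,.2665),.104),((.561,.0766),.084),((.558,-.0184),.094)): print(n,circ(P,c,z-.008,z+.008,.035))
E
```

```text
time: 31.1
ee_pos: [0.3868, 0.1271, 0.0298]
tcp_rot: [180.0, 0.1, 178.4]
wrist_force: [0.2, 0.1, 0.5]
opening: -0.0001
grasp_force: 0.0
top (70, array([0.56513883, 0.26516675, 0.10415426]), (565.5270385742188, 265.4608459472656, 17.920724868774414))
top (187, array([0.56076341, 0.0758024 , 0.08392539]), (560.6253051757812, 75.41204833984375, 29.46937370300293))
top (122, array([ 0.55810426, -0.01850962,  0.09405488]), (558.1863403320312, -18.761028289794922, 23.585205078125))
scene (84, array([0.56904847, 0.26524376, 0.10295827]), (569.1054077148438, 265.87030029296875, 19.37967300415039))
scene (254, array([0.56363589, 0.0747241 , 0.08321686]), (564.7706909179688, 77.09022521972656, 32.4234733581543))
scene (188, array([ 0.56072764, -0.01909167,  0.09329401]), (560.2389526367188, -18.191749572753906, 26.614559173583984))
```

All three spools stand on their well floors. Now I'll push.

```bash
python3 -m jog '[{"rotation":[0,0,0],"translation":[10,0,-3],"grip":0},{"rotation":[0,0,0],"translation":[20,-0.5,-3],"grip":0},{"rotation":[0,0,0],"translation":[27,-1,-3],"grip":0},{"rotation":[0,0,0],"translation":[33,-1,-3],"grip":0},{"rotation":[0,0,0],"translation":[39,-1,-3],"grip":0},{"rotation":[0,0,0],"translation":[45,-1,-3],"grip":0},{"rotation":[0,0,0],"translation":[51,-1.5,-3],"grip":0},{"rotation":[0,0,0],"translation":[57,-1.5,-3],"grip":0},{"rotation":[0,0,0],"translation":[63,-2,-3],"grip":0},{"rotation":[0,0,0],"translation":[69,-2,-3],"grip":0},{"rotation":[0,0,0],"translation":[75,-2,-3],"grip":0},{"rotation":[0,0,0],"translation":[81,-2.5,-3],"grip":0},{"rotation":[0,0,0],"translation":[87,-2.5,-3],"grip":0},{"rotation":[0,0,0],"translation":[93,-3,-3],"grip":0},{"rotation":[0,0,0],"translation":[99,-3,-3],"grip":0},{"rotation":[0,0,0],"translation":[105,-3,-3],"grip":0},{"rotation":[0,0,0],"translation":[111,-3.5,-3],"grip":0},{"rotation":[0,0,0],"translation":[117,-3.5,-3],"grip":0},{"rotation":[0,0,0],"translation":[121,-3.5,-3],"grip":0},{"rotation":[0,0,0],"translation":[124,-3.5,-3],"grip":0}]'
python3 - <<'E'
from h import *
n="top"; p,d=imaging.camera(n); P=cloud(n,d)
for c,z in (((.567,.2665),.104),((.561,.0766),.084),((.558,-.0184),.094)): print(n,circ(P,(c[0]+.07,c[1]),z-.008,z+.008,.06))
m=(abs(P[...,2]-.05)<.005)&(P[...,0]>.49)&(P[...,0]<.64)&((abs(P[...,1]-.28)<.02)|(abs(P[...,1]+.03)<.02)); q=P[m]; print("board",len(q),q.mean(0),q.min(0),q.max(0))
E
```

```text
time: 33.2
ee_pos: [0.5102, 0.1235, 0.0252]
tcp_rot: [-180.0, -0.0, 178.4]
wrist_force: [-2.9, -1.3, 0.3]
opening: 0.0
grasp_force: 1.1
top (35, array([0.62966361, 0.26643182, 0.10590846]), (636.0289306640625, 281.47174072265625, 33.958465576171875))
top (88, array([0.61998305, 0.07389049, 0.08457846]), (628.16455078125, 73.16410827636719, 27.85476303100586))
top (59, array([ 0.61856413, -0.02112032,  0.09461801]), (625.1196899414062, -21.263675689697266, 22.317411422729492))
board 54 [0.58027013 0.14431282 0.05023871] [ 0.56338191 -0.04374669  0.04510343] [0.62268698 0.29969233 0.05484565]
```

```bash
python3 -m jog '[{"rotation":[0,0,0],"translation":[5,0,0],"grip":0},{"rotation":[0,0,0],"translation":[11,0,0],"grip":0},{"rotation":[0,0,0],"translation":[17,-0.5,0],"grip":0},{"rotation":[0,0,0],"translation":[23,-0.5,0],"grip":0},{"rotation":[0,0,0],"translation":[28,-1,0],"grip":0},{"rotation":[0,0,0],"translation":[32,-1,0],"grip":0},{"rotation":[0,0,0],"translation":[35,-1,0],"grip":0},{"rotation":[0,0,0],"translation":[38,-1,0],"grip":0},{"rotation":[0,0,0],"translation":[40,-1,0],"grip":0}]'; python3 -m jog '[{"rotation":[0,0,0],"translation":[2,0,0],"grip":0},{"rotation":[0,0,0],"translation":[4,0,0],"grip":0},{"rotation":[0,0,0],"translation":[6,0,0],"grip":0}]'
```

```text
time: 34.15
ee_pos: [0.55, 0.1226, 0.0253]
tcp_rot: [-180.0, 0.0, 178.5]
wrist_force: [-2.7, -0.8, 1.1]
opening: -0.0
grasp_force: 1.1
time: 34.45
ee_pos: [0.5558, 0.1226, 0.0253]
tcp_rot: [-180.0, -0.0, 178.5]
wrist_force: [-2.3, -1.8, 0.8]
opening: -0.0001
grasp_force: 1.1
```

Not at the stop yet, so I'll continue in small steps.

```bash
for k in 1 ; do python3 -m jog '[{"rotation":[0,0,0],"translation":[2,0,0],"grip":0},{"rotation":[0,0,0],"translation":[4,0,0],"grip":0},{"rotation":[0,0,0],"translation":[5,0,0],"grip":0}]'; done
python3 - <<'E'
from h import *
n="top"; p,d=imaging.camera(n); P=cloud(n,d)
for s in (.28,-.03):
    m=(abs(P[...,2]-.05)<.005)&(P[...,0]>.52)&(P[...,0]<.66)&(abs(P[...,1]-s)<.02); q=P[m]; print("board",len(q),q[:,0].min(),q[:,0].max())
    m=(abs(P[...,2]-.128)<.004)&(P[...,0]>.52)&(P[...,0]<.7)&(abs(P[...,1]-s)<.02); q=P[m]; print("cab front",q[:,0].min())
E
```

```text
time: 34.75
ee_pos: [0.5578, 0.1226, 0.0251]
tcp_rot: [-180.0, -0.4, 178.5]
wrist_force: [-22.3, -1.9, 12.7]
opening: 0.0001
grasp_force: 11.3
board 26 0.6214623070579496 0.6336982400665416
cab front 0.6343547572579298
board 29 0.6118368668106415 0.6239181596642176
cab front 0.6251396844335974
```

The force rose to 22 N and the board is flush with the cabinet front, so the tray is home. I'll retract and check.

```bash
python3 -m jog '[{"rotation":[0,0,0],"translation":[-4,0,0],"grip":0},{"rotation":[0,0,0],"translation":[-15,0,0],"grip":0},{"rotation":[0,0,0],"translation":[-50,0,0],"grip":0},{"rotation":[0,0,0],"translation":[-95,0,0],"grip":0},{"rotation":[0,0,0],"translation":[-140,0,20],"grip":0},{"rotation":[0,0,0],"translation":[-160,0,60],"grip":0},{"rotation":[0,0,0],"translation":[-170,0,100],"grip":0},{"rotation":[0,0,0],"translation":[-175,0,140],"grip":0},{"rotation":[0,0,0],"translation":[-175,0,140],"grip":0},{"rotation":[0,0,0],"translation":[-175,0,140],"grip":0},{"rotation":[0,0,0],"translation":[-175,0,140],"grip":0},{"rotation":[0,0,0],"translation":[-175,0,140],"grip":0}]'
python3 - <<'E'
from h import *
p,d=imaging.camera("scene"); cv2.imwrite("pics/scene2.png",p[:,:,::-1])
n="top"; p,d=imaging.camera(n); P=cloud(n,d)
for s in (.28,-.03):
    m=(abs(P[...,2]-.05)<.005)&(P[...,0]>.52)&(P[...,0]<.66)&(abs(P[...,1]-s)<.02); print("board",P[m][:,0].min(),P[m][:,0].max())
E
```

```text
time: 36.0
ee_pos: [0.3853, 0.1225, 0.164]
tcp_rot: [-180.0, -0.1, 178.5]
wrist_force: [-0.5, -0.2, 0.7]
opening: 0.0002
grasp_force: 0.0
board 0.6215667899906442 0.6377351626911513
board 0.6119509588741934 0.6237161222600706
```

View pics/scene2.png

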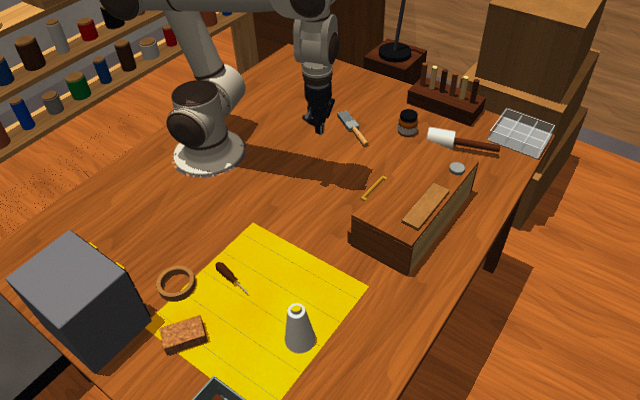

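The tray is shut against the cabinet, with its pull at (373,187). The bystanders are where they were and the arm is clear, so I'm handing in.

```bash
python3 -c "from workcell import bot; print(bot.job_done())"
```

```text
the job is handed in; nothing more can be done
None
```

All three spools were measured standing on the floors of their own wells, the tray was then pushed home until it met its stop, and the job was handed in at about 36 s (no verdict came back, and the spools can't be seen with the tray shut).

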